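Move the fan carrier to the other test rail

ROBOT

A 6-joint arm with a two-finger parallel gripper is mounted at the origin on the work surface. World frame = base frame: x ahead of the robot, y to its left, z up, the work surface at z = 0. Lengths are in m, angles in rad, forces in N, time in s.
With the tool pointing down it reaches from about 0.375 to 0.9 m from the base axis. Payload 3.1 kg.
Tool frame: the origin (TCP) lies midway between the tips of the shut fingers; the grasp point (between the pads) lies 19 mm behind it; x points along the fingers, z is the direction in which the jaws open and shut, and the axes are right-handed (so a half turn about x gives the same grasp; the last joint's range is limited). The gripper opens to 85 mm and grips with 20 to 120 N. Pads are 22 mm wide; open, the fingers measure 114 mm over their backs; the gripper's body (76 mm by 85 mm) begins 54 mm behind the grasp point. The pads swing forward as they close: fully open they stand 13 mm farther back than shut.
Start: joints at [1.165, 0.527, 1.433, -0, 1.181, -0.178], TCP at [0.141, 0.609, 0.231] pointing down, gripper open.
Joint ranges: [-3.08, 3.08], [-0.75, 2.2], [0.22, 2.44], [-1.43, 4.57], [0, 2.65], [-2.85, 2.85]. Speed limits (rad/s): [2.79, 2.79, 3.14, 3.14, 3.14, 3.14].

INTERFACE

Orientations are given as a unit quaternion [x, y, z, w].
In Python, from station import status, snapshot, camera_params, ticket gives the robot as it stands.
- The arm moves only by the tool arm_command, never from a script. Its argument "series" is a list that holds one entry, the list of rows, each a list of 4 numbers: the shift along the tool's x, y, z in mm, then the turn about the tool's x in rad. A call has 1 to 10 rows; each row shifts and turns the commanded pose from where the row before left it, along the tool's axes as they then stand; what a row does not reach is not made up. A row lasts 1/10 s, in which the tool goes at most 50 mm and 8.59 degrees, less where a joint would pass 70% of its speed; a pose out of reach is approached as far as the arm can. A call is refused whole if a number of a shift passes 50 or a number of a turn 0.15, either way. A call with a gripper value outside its range is refused whole. "jaw" is the opening in per cent of the stroke, from 0 (shut) to 100 (fully open), set as the call begins (left out, the last holds). The fingers move at their own pace and stop on an object; "force" is the grip in N (left out, the last holds). Time passes only in rows, so rows that do not move let the fingers close. It gives the time, the measured TCP pose, the force and the opening at its end, in the units of the state.
- status.sense(): the state, without advancing time (a new reading comes with each control period).
- snapshot(name): name is "scene" or "top" or "wrist"; returns the picture (400x640x3 uint8, red, green, blue); there is no depth.
- camera_params(name): a dict with "fovy" (degrees; the focal length in pixels is half the picture's height over the tangent of half this angle, whatever the lens; pixels are square), "cx", "cy" (the principal point, pixels), "extrinsics" (4x4, takes a point from camera to world coordinates); the wrist camera has in their place "mount" (4x4, takes a point from camera to tool coordinates, whose origin is the TCP and whose axes are the tool frame's). Camera axes: x right, y down, z forward; pixel columns grow to the right and rows downward; lengths in m; the calibration is good to about 2 mm. A picture is of the moment at which its call begins: read the wrist's pose just before it. camera_params takes no time and is no camera call.
- ticket.sign_off(): hands the job in, once; it reports no verdict.
The state is a dict: "t": time; "q": joint angles; "qd": joint speeds; "tau": joint torques, N m; "tcp_pos": TCP position; "tool_rot": TCP orientation; "force": force on the tool from outside, world axes, zero at the start; "ft_torque": the same for the moment, N m; "finger_gap": opening from 0.0 (shut) to 1.0 (fully open).
Only numpy, scipy, OpenCV 4.12 (cv2) and the standard library are available. Lean on these libraries where they do the work, as an engineer would, in place of code of your own. Each camera call takes 0.05 s, during which the arm holds its last target. There are 200 camera calls.

TASK

The small fan on its slide carrier is latched in one of the two quick-change rails. Press that rail's thumb catch so that the carrier springs free, draw it out of the rail's mouth, and slide it into the mouth of the empty rail until that rail's catch clicks and holds it; then let go. Be gentle with the catches and end stops - never force them - and leave everything else on the bench where it is.

Things in the scene. Friction and masses are not known exactly. Their poses are not given: they have to be found in the camera images.
- carrier_mid (a point): Centre of the black 40 mm fan (28 mm tall, grip 40 mm across), 34 mm above the carrier's underside; 0.10-0.18 kg. Below: neck 30 x 24 x 14 mm tall on a slide plate 50 (x) x 44 x 6 mm; an open fork 26 mm wide reaches 51 mm ahead (+x) to a crossbar. x points to the end stop, in either rail; z up. In a rail it is 40 mm above the bench. Starts latched in rail_a.
- rail_a: Rail holding the carrier at the start, fixed: bed plate 210 x 72 x 6 mm, origin at the centre of its underside, x along the rail from mouth (-x, nearer the robot) to end stop, z up. The carrier's plate slides on the bed between walls 47 mm apart under two lips (underside 13.5, top 17.5 mm above the bench, 32 mm slot between) at x = -35 to 35 mm.
- rail_b: The empty rail, same build. Either rail may be on the left; x axes point ahead within 0.25 rad. A grey stop block with thumb catch and ejector is clamped on each bed at a place not measured, different on each: the carrier's centre when latched lies anywhere from x = -8 to 14 mm in the rail's frame. Feel for it. The end stop bears 20 N at most, the thumb pad 30 N.
- rail_a_mouth (a point): Mouth of rail_a on the bed, at x = -50 mm, 6 mm above the bench, axes as the rail's. The lips' upturned lead-ins (20 mm tall) start here. From here 52 mm back towards -x is an open apron with guides, 14 mm above the bench, narrowing from 63 to 47 mm: the carrier lifts off or is set down here, its centre 28 mm or more back from the mouth.
- rail_b_mouth (a point): The same point of rail_b. A carrier set on the apron, centre 28 mm back from the mouth, slides level along +x under the lips; friction is slight until the ejector is met 16 mm before home.
- catch_a (a joint): How far rail_a's black thumb pad is down: 0 up, 0.007 m fully down. Pad 26 x 26 mm, top 34 mm above the bench, centred on the rail's centre line 71 mm ahead (+x) of a latched carrier's centre. Spring 1.6 to 3.5 N; 3 to 7 N takes it down under a latched carrier's load; it frees the carrier from about 5.5 mm.
- catch_b (a joint): The same for rail_b. Its steel tooth, ramped on the mouth side, ducks under the carrier's crossbar and springs up behind it: the reading rises to about 0.0055 while the carrier's last 10 mm are pushed (some 6 to 9 N along the rail, 12 N with the upward push of the tooth), then drops to 0: the click.
- ejector_a (a joint): How far rail_a's spring ejector, two brass prongs, is pushed in by the carrier: 0 out, about 0.015 m latched, 0.018 where a stiff rubber bumper (3 N/mm, slow to spring back) is met 2.5 mm beyond. 2.5 N rising to 5 N. When the catch is pressed it pushes the carrier about 15 to 20 mm towards the mouth.
- ejector_b (a joint): The same for rail_b. About 0.015 with catch_b back at 0 when let go means latched.
- screwdriver: Bystander, loose: screwdriver 170 mm long lying between the rails, origin under its middle
- spare_fan: Bystander, loose: bare black fan 80 x 80 x 25 mm lying to the left, origin at the centre of its underside
- collar: Bystander, loose: aluminium ring 60 mm wide, 14 mm tall, near the robot, origin at the centre of its underside
- spray: Bystander, loose: grey can 48 mm wide, 130 mm tall, to the right, origin at the centre of its underside
- wrench: Bystander, loose: wrench 150 mm long to the right, origin under its middle
- screw_tray: Bystander, loose: grey divided tray 100 x 75 x 28 mm beyond the rails, origin at the centre of its underside
- weight: Bystander, loose: brass weight 38 mm wide, 48 mm tall, to the left, origin at the centre of its underside
Things that resemble listed ones, but are neither listed nor needed, are in the scene too. What is shaped like the part that bears catch_b but blue or green is not meant.

How it is judged:
On the way, in this order (a step that is already met when the one before it is completed fails the run):
1. the catch of the loaded rail is pressed and the carrier has sprung off its end stop (value of joint ejector_a below 0.012 m and value of joint catch_a above 0.004 m), for 0.01 s.
2. the carrier is out of the first rail (horizontal distance between carrier_mid and rail_a above 0.085 m), for 0.1 s.
3. the carrier is latched in the other rail (value of joint ejector_b above 0.0125 m and value of joint catch_b below 0.002 m and horizontal distance between carrier_mid and rail_b below 0.03 m), for 0.2 s.
At the end, for the whole second after the job is handed in: The carrier sits latched in rail_b, upright and pointing to the end stop, within 4 mm of the centre line: ejector_b pushed in over 12.5 mm, catch_b and catch_a both up (under 2 mm) (value of joint ejector_b above 0.0125 m and value of joint each of catch_b, catch_a below 0.002 m and y of carrier_mid in the frame of rail_b between -0.004 and 0.004 m and x of carrier_mid in the frame of rail_b between -0.014 and 0.024 m and height (world z) of carrier_mid below 0.044 m and angle between the x axis of carrier_mid and the x axis of rail_b, either way round below 0.1 rad and angle between carrier_mid's own z axis and vertical below 0.1 rad); the robot touches nothing.
It fails at once if the carrier is driven against the end stop, or dragged against the catch, with more than 20 N (contact force between carrier and stop_a above 20 N or contact force between carrier and stop_b above 20 N).
It fails at once if the carrier is jammed in a rail with more than 45 N (contact force between carrier and rail_a above 45 N or contact force between carrier and rail_b above 45 N).
It fails at once if a thumb catch or its stop block is pressed with more than 30 N (contact force between the arm and stop_a above 30 N or contact force between the arm and stop_b above 30 N).
It fails at once if a bystander is displaced by more than 30 mm (distance of any of screwdriver, spare_fan, collar, spray, wrench, screw_tray, weight from where it was at the start of the episode above 0.03 m).
It also fails if it takes over 54 s, if anything falls off the work surface, if the arm or the gripper's body presses on something with over 40 N, if the wrist force passes 120 N, or if a joint passes its speed limit or range.

## Working session

There is one attempt and no reset: what is moved stays moved. The work goes in short steps, Python scripts to look and compute and a tool call to move; the robot and the scene stay as the last step left them, time stands still between calls to the robot, and variables do not carry over. Pictures are saved under pics/ and viewed, about 8 in all and at most 12, crops included, and the job is handed in when it is done.

Besides the shell and the picture viewer there is one more tool, called after "Call:" as a command line: name --argument value ..., lists and objects as JSON in quotes. arm_command: Moves the arm, as the interface text tells. Its arguments: {"type":"object","properties":{"series":{"type":"array"},"jaw":{"type":"number"},"force":{"type":"number"}},"required":["series"]}

```bash
mkdir -p pics; ls
cat > h.py <<'E'
import numpy as np, cv2
from station import status, snapshot, camera_params
from scipy.spatial.transform import Rotation as R
def save(name,fn,crop=None,scale=1):
    s=status.sense(); im=snapshot(name)[:,:,::-1]
    cv2.imwrite('pics/full_'+fn,im)
    if crop: im=im[crop[1]:crop[3],crop[0]:crop[2]]
    cv2.imwrite('pics/'+fn,cv2.resize(im,None,fx=scale,fy=scale,interpolation=cv2.INTER_CUBIC)); return s
def ray(name,u,v,s=None):
    c=camera_params(name); f=200/np.tan(np.radians(c['fovy'])/2)
    d=np.array([(u-c['cx'])/f,(v-c['cy'])/f,1])
    if 'extrinsics' in c: T=np.array(c['extrinsics'])
    else:
        W=np.eye(4);W[:3,:3]=R.from_quat(s['tool_rot']).as_matrix();W[:3,3]=s['tcp_pos'];T=W@np.array(c['mount'])
    return T[:3,3],T[:3,:3]@d
def atz(name,u,v,z,s=None):
    o,d=ray(name,u,v,s); return o+d*(z-o[2])/d[2]
def tri(*rs):
    A=0;b=0
    for o,d in rs:
        d=d/np.linalg.norm(d);P=np.eye(3)-np.outer(d,d);A=A+P;b=b+P@o
    return np.linalg.solve(A,b)
E
python3 - <<'E'
from h import *
s=save('top','top.png',scale=1.25); save('scene','scene.png',scale=1.25)
print(s['tcp_pos'],s['tool_rot'],s['force'],s['finger_gap'])
print(R.from_quat(s['tool_rot']).as_matrix().round(3))
for n in('top','scene','wrist'):print(n,camera_params(n))
E
```

```text
pics
[0.14078554 0.60819593 0.23033023] [-0.44031275  0.55425953  0.43959983  0.55287706] [0.56476221 0.02878533 0.82415502] 0.9977466370462453
[[-0.001 -0.974  0.226]
 [-0.002  0.226  0.974]
 [-1.     0.    -0.002]]
top {'fovy': 43.477712705212774, 'cx': 321.66302968382433, 'cy': 194.71964448729744, 'extrinsics': array([[-0.02501884, -0.99556166,  0.09072506,  0.39123879],
       [-0.99962676,  0.02391799, -0.01320105, -0.0133114 ],
       [ 0.0109725 , -0.09102148, -0.99578848,  1.31823142],
       [ 0.        ,  0.        ,  0.        ,  1.        ]])}
scene {'fovy': 52.968965453128405, 'cx': 313.1598638481677, 'cy': 199.9563671171845, 'extrinsics': array([[-0.85600128,  0.3523735 , -0.37827863,  0.83757642],
       [ 0.5165939 ,  0.61107173, -0.59976836,  0.50493497],
       [ 0.0198129 , -0.70881892, -0.70511218,  0.67181795],
       [ 0.        ,  0.        ,  0.        ,  1.        ]])}
wrist {'fovy': 65.01685557066665, 'cx': 320.02531636616385, 'cy': 198.60513911690987, 'mount': array([[ 5.55820652e-04, -3.25556277e-01,  9.45522502e-01,
        -1.41519649e-01],
       [ 3.76911666e-04, -9.45522513e-01, -3.25556502e-01,
         8.47408788e-02],
       [ 9.99999775e-01,  5.37329489e-04, -4.02834981e-04,
        -7.16337711e-04],
       [ 0.00000000e+00,  0.00000000e+00,  0.00000000e+00,
         1.00000000e+00]])}
```

View pics/top.png

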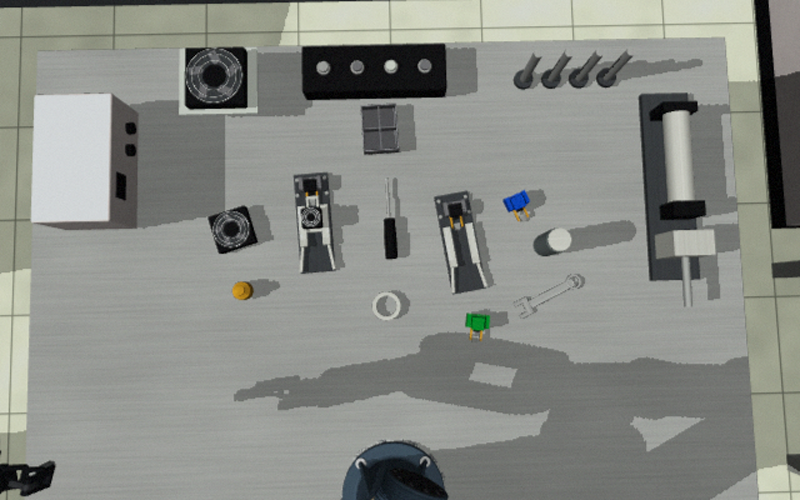

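View pics/scene.png

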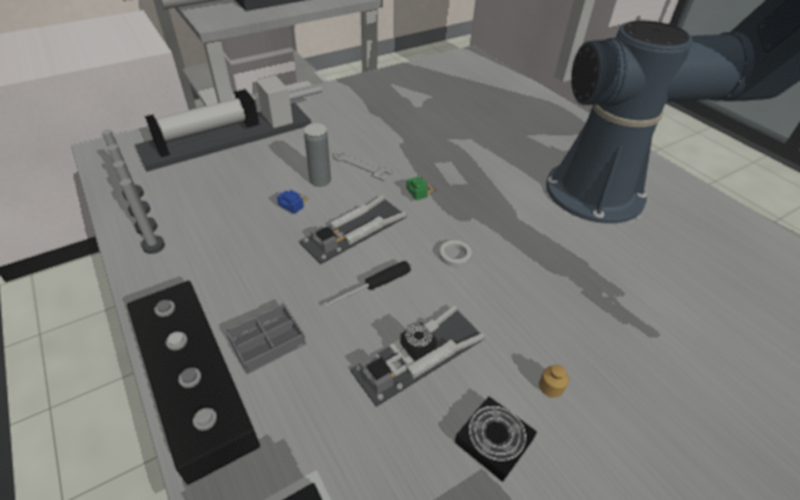

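The top view shows rail_a on the left with the fan at about (312,217) and its pad at (310,185). The empty rail_b is on the right, with its pad at (457,202) and mouth at the bottom. Next I'll enlarge both rails.

Run:
```python
import cv2
t=cv2.imread('pics/full_top.png');a=t[134:224,228:283];b=t[148:238,342:397]
o=cv2.hconcat([a,b]);cv2.imwrite('pics/c1.png',cv2.resize(o,None,fx=6.6,fy=6.6,interpolation=cv2.INTER_CUBIC))
```

```text
(no output)
```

View pics/c1.png

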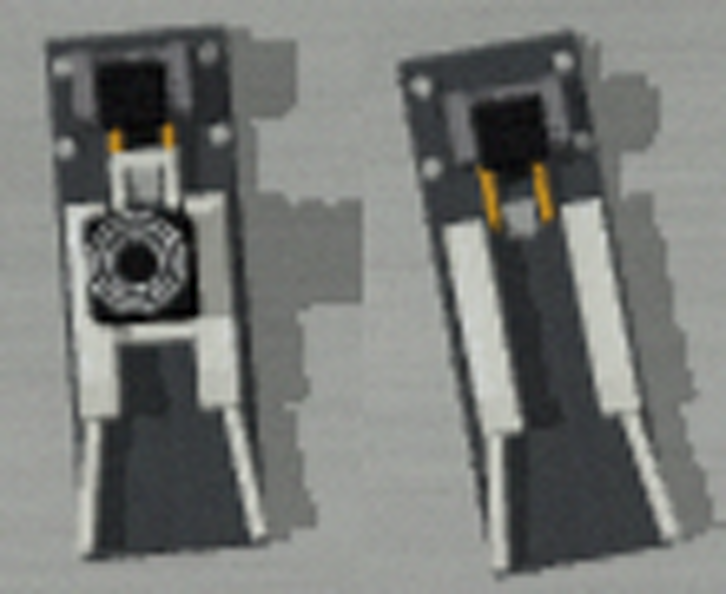

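Run:
```python
from h import *
def A(x,y,z):return atz('top',228+x/6.6-.5+.08,134+y/6.6-.5+.08,z)
def B(x,y,z):return atz('top',342+(x-363)/6.6-.42,148+y/6.6-.42,z)
for n,F,c in(('a',A,[(50,42),(228,30),(268,540),(82,557)]),('b',B,[(400,66),(572,30),(678,540),(500,574)])):
    P=np.array([F(*p,.006) for p in c]);fl,fr,nr,nl=P
    ax=(fl+fr-nl-nr)/2;L=np.hypot(*ax[:2]);print(n,P.mean(0).round(4),'yaw',np.arctan2(ax[1],ax[0]).round(4),L.round(4),np.linalg.norm(fl-fr).round(4))
print('fan',A(135,264,.054),'padA',A(132,88,.034),'padB',B(507,130,.034))
```

```text
a [0.5605 0.1531 0.006 ] yaw 0.0572 0.2065 0.0715
b [ 0.512  -0.1526  0.006 ] yaw 0.1659 0.2075 0.0707
fan [0.56474121 0.15531895 0.054     ] padA [0.63712334 0.15834831 0.034     ] padB [ 0.57690397 -0.14004174  0.034     ]
```

Call:
arm_command --series '[[[0,0,0,-0.14],[0,0,0,-0.145],[5,-29,-30,0],[5,-29,-30,0],[5,-29,-30,0],[5,-29,-30,0],[5,-29,-30,0],[5,-29,-30,0],[5,-29,-30,0],[5,-29,-30,0]]]' --jaw 0

```text
t: 1.1
tcp_pos: [0.3873, 0.3811, 0.1908]
tool_rot: [-0.514, 0.486, 0.514, 0.485]
force: [0.3, 0.3, -0.1]
finger_gap: 0.001
```

Call:
arm_command --series '[[[5,-29,-30,0],[5,-29,-30,0],[5,-29,-30,0],[5,-29,-30,0],[5,-29,-30,0],[5,-29,-30,0],[5,-29,-30,0],[5,-29,-30,0],[0,0,0,0],[0,0,0,0]]]'

```text
t: 2.1
tcp_pos: [0.6316, 0.1552, 0.1503]
tool_rot: [-0.513, 0.486, 0.514, 0.486]
force: [-0.4, -0.2, 0.0]
finger_gap: -0.001
```

Run:
```python
from h import *
s=save('wrist','w1.png',scale=1.25)
print(s['t'],s['tcp_pos'],s['force'],s['finger_gap'],R.from_quat(s['tool_rot']).as_matrix().round(3))
```

```text
2.1 [0.63160308 0.15523909 0.15034915] [-0.41722508 -0.20456468  0.02713857] -0.0009430242258849711 [[-0.002 -0.998 -0.055]
 [ 0.    -0.055  0.998]
 [-1.     0.002  0.   ]]
```

View pics/w1.png

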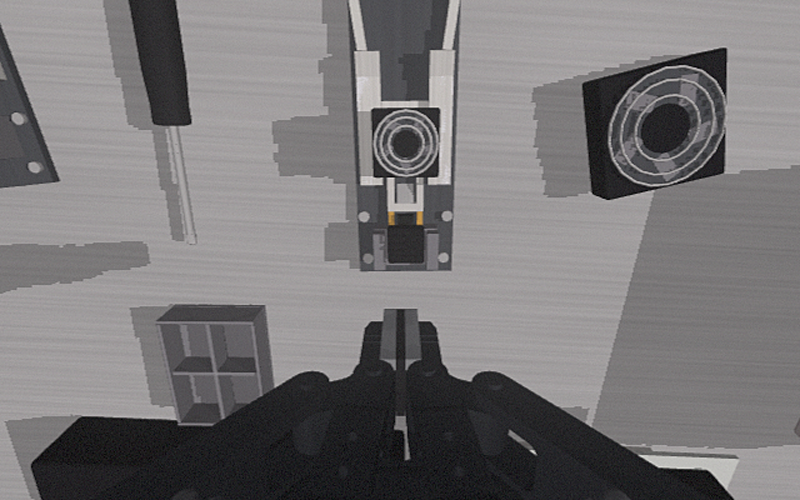

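The wrist view shows the fan top centred at about (405,142) and the pad top at about (405,245). The bed's far corners are at (361,270) and (451,270), and the shut fingertips are at about (401,312).

Run:
```python
from h import *
s=status.sense()
w=lambda x,y,z:atz('wrist',x/1.25-.1,y/1.25-.1,z,s)
f=w(405,142,.054);p=w(405.5,245,.034);c=w(406,270,.006);print('fan',f,'pad',p,'far edge',c, 'L/R edge', w(361,270,.006),w(451,270,.006))
print('yaw',np.arctan2(*(p-f)[1::-1]), np.linalg.norm((p-f)[:2]))
A=lambda x,y:ray('top',228+x/6.6-.42,134+y/6.6-.42)
W=lambda x,y:ray('wrist',x/1.25-.1,y/1.25-.1,s)
print('tri fan',tri(A(135,264),W(405,142)),'pad',tri(A(132,88),W(405.5,245)))
for n,t in(('pad',p),('fan',f)):
    print(n,'d(tool mm)',(R.from_quat(s['tool_rot']).inv().apply(t-s['tcp_pos'])*1e3).round(1))
```

```text
fan [0.56149566 0.15453835 0.054     ] pad [0.63172283 0.1594022  0.034     ] far edge [0.66161688 0.16198802 0.006     ] L/R edge [0.66363461 0.12667627 0.006     ] [0.65959927 0.19729766 0.006     ]
yaw 0.06914840252706206 0.07039540028852861
tri fan [0.56140792 0.15365976 0.07102103] pad [0.64190967 0.16124799 0.00537745]
pad d(tool mm) [116.6  -1.4   3.1]
fan d(tool mm) [96.7 69.   2.3]
```

Call:
arm_command --series '[[[20,-2,3,0],[25,0,0,0],[25,0,0,0],[20,0,0,0],[12,0,0,0],[8,0,0,0],[0,0,0,0],[0,0,0,0]]]'

```text
t: 2.95
tcp_pos: [0.634, 0.1597, 0.0421]
tool_rot: [0.515, -0.485, -0.514, -0.486]
force: [-0.4, -0.9, -0.8]
finger_gap: -0.0
```

Call:
arm_command --series '[[[2,0,0,0],[2,0,0,0],[2,0,0,0],[1,0,0,0],[1,0,0,0],[0,0,0,0]]]'

```text
t: 3.55
tcp_pos: [0.6336, 0.1592, 0.0334]
tool_rot: [0.514, -0.486, -0.514, -0.485]
force: [-0.6, 0.1, 0.9]
finger_gap: -0.001
```

Call:
arm_command --series '[[[1,0,0,0],[1,0,0,0],[1,0,0,0],[0,0,0,0]]]'

```text
t: 3.95
tcp_pos: [0.6336, 0.1592, 0.0303]
tool_rot: [0.514, -0.486, -0.514, -0.485]
force: [-0.3, -0.7, 3.1]
finger_gap: 0.001
```

Call:
arm_command --series '[[[1,0,0,0],[1,0,0,0],[0,0,0,0]]]'

```text
t: 4.25
tcp_pos: [0.6337, 0.1592, 0.0282]
tool_rot: [0.514, -0.486, -0.514, -0.485]
force: [-0.2, -0.8, 2.4]
finger_gap: -0.003
```

Call:
arm_command --series '[[[0.6,0,0,0],[0.4,0,0,0],[0,0,0,0],[0,0,0,0]]]'

```text
t: 4.65
tcp_pos: [0.6337, 0.1592, 0.0273]
tool_rot: [0.514, -0.485, -0.514, -0.485]
force: [-0.8, -1.4, 2.4]
finger_gap: -0.001
```

Run:
```python
from h import *
s=save('wrist','w2.png',crop=(220,0,420,240),scale=2.5)
print(s['t'],s['tcp_pos'],s['force'])
```

```text
4.65 [0.63366826 0.15924177 0.0273043 ] [-0.82732896 -1.44630179  2.39511195]
```

View pics/w2.png

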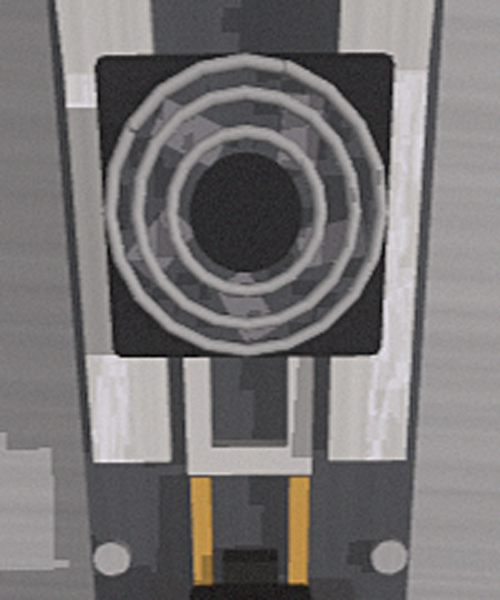

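The carrier has sprung out: the crossbar is well clear of the pad and the brass prongs are extended. The fan centre is at about (246,203) in the crop.

Call:
arm_command --series '[[[-10,0,0,0],[-20,0,0,0],[-30,0,0,0],[0,0,0,0]]]'

```text
t: 5.1
tcp_pos: [0.6367, 0.1598, 0.0916]
tool_rot: [0.516, -0.483, -0.512, -0.488]
force: [0.0, -0.5, 0.2]
finger_gap: -0.001
```

Run:
```python
from h import *
s=status.sense()
import copy
p=dict(s);p['tcp_pos']=np.array([0.63366826,0.15924177,0.0273043])
f=atz('wrist',220+246/2.5-.3,203/2.5-.3,.054,p);print('fan then',f)
s=save('wrist','w3.png',scale=1.25)
im=cv2.imread('pics/full_w3.png')
print(s['tcp_pos'],s['force'])
print('d tool to',(R.from_quat(s['tool_rot']).inv().apply(f-s['tcp_pos'])*1e3).round(1))
```

```text
fan then [0.54560932 0.15300483 0.054     ]
[0.63669358 0.15982242 0.09158667] [ 0.04687796 -0.48474843  0.23673761]
d tool to [36.8 91.6 -1.6]
```

View pics/w3.png

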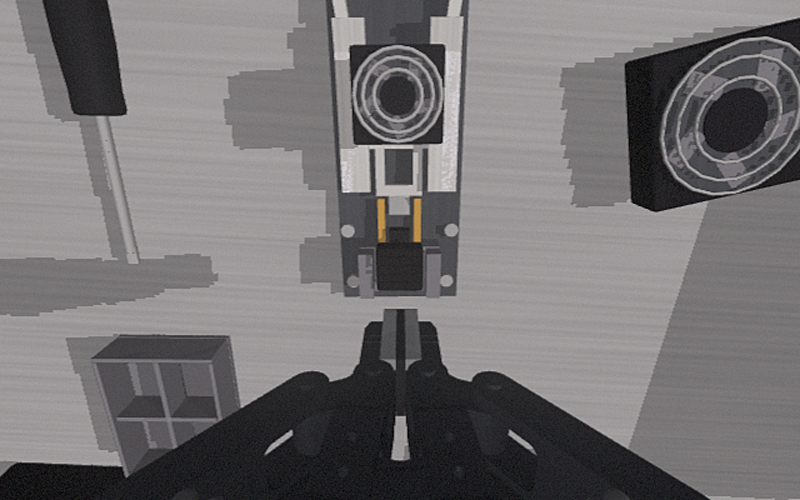

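Call:
arm_command --series '[[[0,20,0,0],[0,25,0,0],[0,25,-0.5,0],[0,15,-0.5,0],[0,6,0,0],[0,0,0,0],[20,0,0,0],[20,0,0,0],[0,0,0,0],[0,0,0,0]]]' --jaw 100 --force 20

```text
t: 6.15
tcp_pos: [0.5436, 0.1531, 0.047]
tool_rot: [-0.514, 0.486, 0.514, 0.486]
force: [0.4, 0.6, -0.4]
finger_gap: 1.0
```

Call:
arm_command --series '[[[10,0,0,0],[10,0,0,0],[8,0,0,0],[0,0,0,0],[0,0,0,0]]]'

```text
t: 6.65
tcp_pos: [0.5426, 0.1531, 0.019]
tool_rot: [-0.514, 0.486, 0.514, 0.485]
force: [0.5, -0.1, -0.9]
finger_gap: 1.002
```

Run:
```python
from h import *
s=save('wrist','w4.png')
print(s['tcp_pos'],s['force'],R.from_quat(s['tool_rot']).as_matrix().round(3))
```

```text
[0.54261548 0.15305133 0.01897683] [ 0.52793946 -0.11823277 -0.94930902] [[-0.001 -0.998 -0.057]
 [-0.    -0.057  0.998]
 [-1.     0.001 -0.   ]]
```

View pics/w4.png

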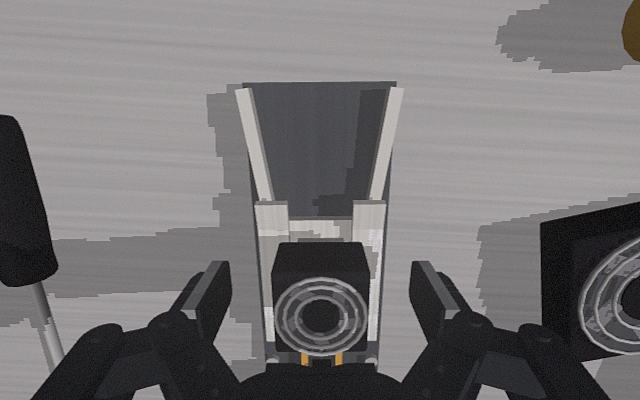

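The view shows the fan centred at about (320,316) between the open fingers. The apron is centred on column 320, so the alignment is good.

Call:
arm_command --series '[[[-3,0,0,0],[0,0,0,0],[0,0,0,0],[0,0,0,0],[0,0,0,0],[0,0,0,0],[0,0,0,0]]]' --jaw 0 --force 40

```text
t: 7.4
tcp_pos: [0.5431, 0.1531, 0.0228]
tool_rot: [0.514, -0.485, -0.514, -0.486]
force: [-1.3, -0.2, 5.6]
finger_gap: 0.464
```

Call:
arm_command --series '[[[0,3,0,0],[0,5,0,0],[0,5,0,0],[0,5,0,0],[0,0,0,0]]]'

```text
t: 7.9
tcp_pos: [0.5244, 0.152, 0.0228]
tool_rot: [0.514, -0.485, -0.514, -0.486]
force: [-0.7, -0.8, 5.9]
finger_gap: 0.465
```

Call:
arm_command --series '[[[-0.6,5,0,0],[0,8,0,0],[0,8,0,0],[0,8,0,0],[0,8,0,0],[0,8,0,0],[0,8,0,0],[0,5,0,0],[0,3,0,0],[0,0,0,0]]]'

```text
t: 8.9
tcp_pos: [0.463, 0.1485, 0.0227]
tool_rot: [-0.514, 0.486, 0.514, 0.485]
force: [-1.0, -0.8, -0.9]
finger_gap: 0.463
```

Run:
```python
from h import *
s=save('wrist','w5.png')
print(s['tcp_pos'],s['force'],s['ft_torque'],s['finger_gap'])
```

```text
[0.46299645 0.14850752 0.02270906] [-1.0055691  -0.76659208 -0.87225155] [ 0.02833459  0.06871567 -0.0416647 ] 0.4630397888314864
```

View pics/w5.png

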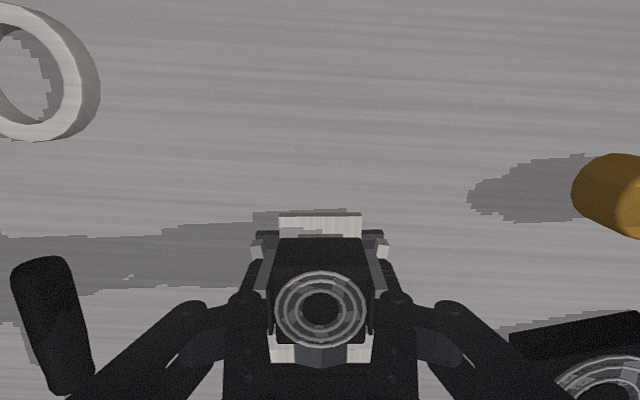

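The carrier is out on the apron, with its plate's rear edge past the apron end and the fan at (320,311) in the grip. I'll lift it straight up and carry it over to rail_b.

Call:
arm_command --series '[[[-3,0,0,0],[-7,0,0,0],[-15,0,0,0],[-25,0,0,0],[-30,0,0,0],[-30,0,0,0],[-15,0,0,0],[0,0,0,-0.055],[0,0,0,-0.054],[0,0,0,0]]]'

```text
t: 9.95
tcp_pos: [0.464, 0.1486, 0.1486]
tool_rot: [0.54, -0.457, -0.54, -0.457]
force: [0.2, -0.3, -0.7]
finger_gap: 0.458
```

Call:
arm_command --series '[[[0,-3,-12,0],[0,-6,-25,0],[0,-6,-28,0],[0,-7,-30,0],[0,-7,-30,0],[0,-7,-30,0],[0,-7,-30,0],[0,-7,-30,0],[0,-7,-30,0],[0,-7,-30,0]]]'

```text
t: 10.95
tcp_pos: [0.5727, -0.1143, 0.1476]
tool_rot: [-0.539, 0.457, 0.54, 0.457]
force: [0.4, -0.1, -1.8]
finger_gap: 0.46
```

Call:
arm_command --series '[[[0,-3,-18,0],[0,-1,-10,0],[0,0,0,0],[0,0,0,0],[0,0,0,0]]]'

```text
t: 11.45
tcp_pos: [0.5803, -0.1375, 0.1478]
tool_rot: [-0.539, 0.457, 0.541, 0.456]
force: [0.5, 0.2, -0.7]
finger_gap: 0.46
```

Run:
```python
from h import *
s=save('wrist','w6.png',scale=1.25)
print(s['t'],s['tcp_pos'],s['force'],s['finger_gap'],R.from_quat(s['tool_rot']).as_matrix().round(3))
```

```text
11.45 [ 0.58029332 -0.13753544  0.14777711] [ 0.48284552  0.16366393 -0.6593287 ] 0.4598726713740916 [[-0.001 -0.986 -0.167]
 [ 0.001 -0.167  0.986]
 [-1.     0.001  0.001]]
```

View pics/w6.png

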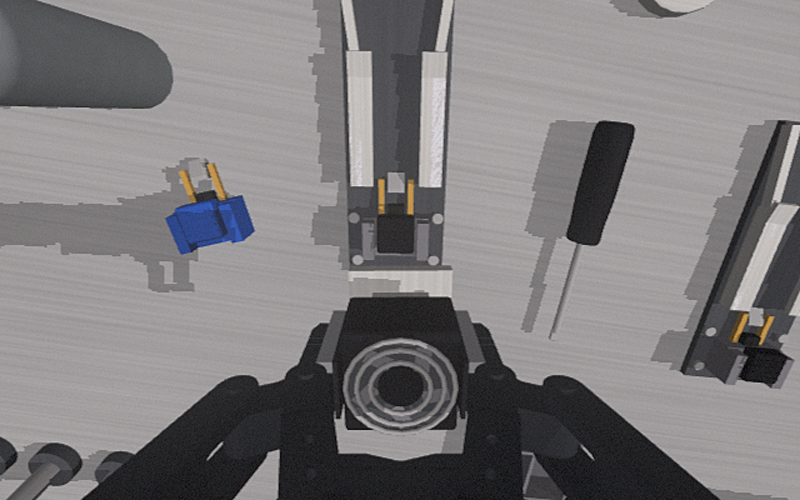

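Here are the rail_b features in this view:
- The lips span columns 346–373 and 421–448, over rows 51–186.
- The pad is at about (395.5,234).
- The bolts are at (354,218), (437,218), (357,260) and (433,260).
- The bed's far edge is at about row 268.

Run:
```python
from h import *
s=status.sense()
w=lambda x,y,z:atz('wrist',x/1.25-.1,y/1.25-.1,z,s)
M=R.from_quat(s['tool_rot']).as_matrix()
def show(n,p):print(n,p.round(4),'fwd,left of tcp mm',((p-s['tcp_pos'])@M*1e3).round(1)[1:]*[-1,1])
show('lip near',w(397,51,.0175));show('lip near20',w(397,51,.020));show('lip far',w(397,186,.0175))
show('pad',w(395.5,234,.034));show('bolts n',w(395.5,218,.008));show('bolts f',w(395,260,.008));show('far',w(397.5,269,.006))
show('lip outL',w(345,51,.0175));show('lip outL2',w(349,186,.0175));show('outR',w(449,51,.0175));show('outR2',w(446,186,.0175))
```

```text
lip near [ 0.4607 -0.1603  0.0175] fwd,left of tcp mm [-121.8   -2.5]
lip near20 [ 0.461  -0.1602  0.02  ] fwd,left of tcp mm [-121.5   -2.5]
lip far [ 0.5441 -0.1464  0.0175] fwd,left of tcp mm [-37.2  -2.7]
pad [ 0.5737 -0.1423  0.034 ] fwd,left of tcp mm [-7.4 -3.6]
bolts n [ 0.5693 -0.1434  0.008 ] fwd,left of tcp mm [-11.9  -3.9]
bolts f [ 0.6021 -0.1383  0.008 ] fwd,left of tcp mm [21.3 -4.4]
far [ 0.6099 -0.1351  0.006 ] fwd,left of tcp mm [29.5 -2.5]
lip outL [ 0.4661 -0.1923  0.0175] fwd,left of tcp mm [-121.8  -35. ]
lip outL2 [ 0.5497 -0.1793  0.0175] fwd,left of tcp mm [-37.2 -36. ]
outR [ 0.4552 -0.1282  0.0175] fwd,left of tcp mm [-121.9   30. ]
outR2 [ 0.5384 -0.1128  0.0175] fwd,left of tcp mm [-37.3  31.4]
```

Call:
arm_command --series '[[[0,12,-2.8,0],[0,20,0,0],[0,25,0,0],[0,25,0,0],[0,25,0,0],[0,25,0,0],[0,17,0,0],[0,8,0,0],[0,0,0,0],[0,0,0,0]]]'

```text
t: 12.5
tcp_pos: [0.4275, -0.1681, 0.1482]
tool_rot: [0.54, -0.457, -0.539, -0.457]
force: [0.7, -0.5, -0.5]
finger_gap: 0.46
```

Call:
arm_command --series '[[[15,0,0,0],[25,0,0,0],[25,0,0,0],[20,0,0,0],[10,0,0,0],[5,0,0,0],[0,0,0,0],[0,0,0,0]]]'

```text
t: 13.3
tcp_pos: [0.4274, -0.168, 0.0484]
tool_rot: [0.54, -0.457, -0.539, -0.457]
force: [0.5, -0.3, -1.0]
finger_gap: 0.467
```

Run:
```python
from h import *
s=save('scene','s2.png',crop=(200,130,360,250),scale=5)
print(s['t'],s['tcp_pos'],s['force'],s['finger_gap'],R.from_quat(s['tool_rot']).as_matrix().round(3))
```

```text
13.3 [ 0.42741498 -0.16804318  0.0484442 ] [ 0.51163893 -0.27115602 -0.9981217 ] 0.46687335891715004 [[ 0.001 -0.986 -0.166]
 [-0.001 -0.166  0.986]
 [-1.    -0.001 -0.001]]
```

View pics/s2.png

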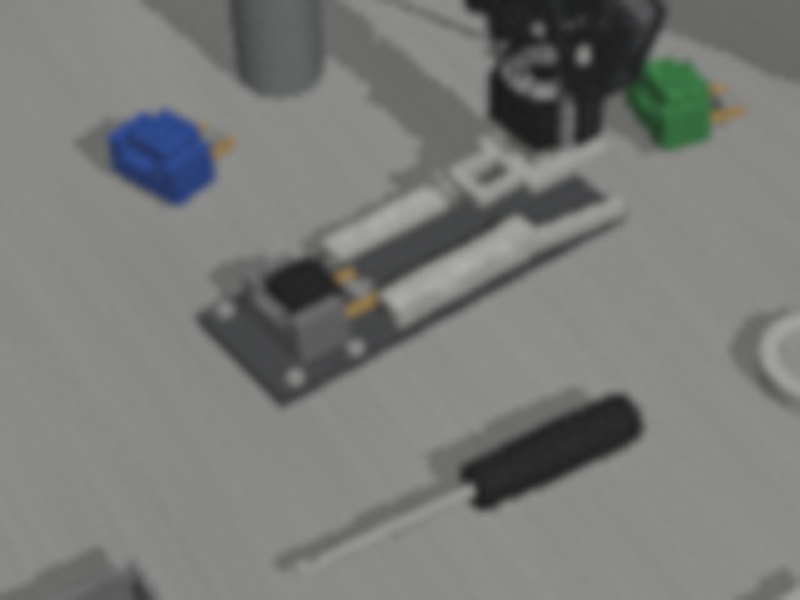

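The carrier hovers about 25 mm above the rail_b apron, its crossbar at (487,172) in the crop and pointing down the rail. I'll check the lateral position numerically.

Run:
```python
from h import *
s=status.sense();M=R.from_quat(s['tool_rot']).as_matrix()
c=lambda x,y,z:atz('scene',200+x/5-.4,130+y/5-.4,z)
def show(n,p):print(n,p.round(4),'fwd,left',((p-s['tcp_pos'])@M*1e3).round(1)[1:]*[-1,1])
show('crossbar fork',c(487,172,.036))
show('pad',c(307,285,.034)); show('lipR near in',c(520,222,.0175));show('lipL near',c(442,195,.0175))
show('near cornerL guide',c(605,145,.014));show('guide2',c(620,208,.014))
```

```text
crossbar fork [ 0.4661 -0.1634  0.036 ] fwd,left [38.8 -1.8]
pad [ 0.5777 -0.1358  0.034 ] fwd,left [153.5   7. ]
lipR near in [ 0.46   -0.1413  0.0175] fwd,left [36.6 21.1]
lipL near [ 0.4836 -0.1784  0.0175] fwd,left [ 53.7 -19.4]
near cornerL guide [ 0.3893 -0.1752  0.014 ] fwd,left [-38.8  -0.6]
guide2 [ 0.4092 -0.129   0.014 ] fwd,left [-11.6  41.6]
```

Call:
arm_command --series '[[[8,0,0,0],[6,0,0,0],[3,0,0,0],[0,0,0,0]]]'

```text
t: 13.75
tcp_pos: [0.4264, -0.1676, 0.0304]
tool_rot: [-0.539, 0.457, 0.54, 0.457]
force: [-0.0, -0.0, -0.4]
finger_gap: 0.462
```

Call:
arm_command --series '[[[2,0,0,0],[2,0,0,0],[1,0,0,0],[0,0,0,0]]]'

```text
t: 14.15
tcp_pos: [0.4267, -0.1678, 0.0258]
tool_rot: [-0.54, 0.457, 0.54, 0.457]
force: [-0.1, -0.9, -0.6]
finger_gap: 0.454
```

Call:
arm_command --series '[[[1,0,0,0],[1,0,0,0],[0,0,0,0]]]'

```text
t: 14.45
tcp_pos: [0.4268, -0.1677, 0.0238]
tool_rot: [-0.54, 0.457, 0.54, 0.457]
force: [-0.5, -0.2, -0.8]
finger_gap: 0.464
```

Call:
arm_command --series '[[[0.7,0,0,0],[0,0,0,0]]]'

```text
t: 14.65
tcp_pos: [0.4268, -0.1678, 0.0232]
tool_rot: [-0.54, 0.457, 0.54, 0.457]
force: [0.1, -0.8, -1.1]
finger_gap: 0.463
```

Call:
arm_command --series '[[[0.5,0,0,0],[0,0,0,0]]]'

```text
t: 14.85
tcp_pos: [0.4268, -0.1678, 0.0228]
tool_rot: [0.54, -0.457, -0.54, -0.457]
force: [0.6, -0.1, 0.4]
finger_gap: 0.46
```

Call:
arm_command --series '[[[0,-3,0,0],[0,-4,0,0],[0,-4,0,0],[0,0,0,0]]]'

```text
t: 15.25
tcp_pos: [0.4383, -0.1658, 0.0228]
tool_rot: [0.54, -0.457, -0.54, -0.457]
force: [0.9, 2.1, 2.8]
finger_gap: 0.461
```

Call:
arm_command --series '[[[-0.3,0,0.7,0],[0,-3,0,0],[0,0,0,0]]]'

```text
t: 15.55
tcp_pos: [0.441, -0.165, 0.0229]
tool_rot: [0.54, -0.457, -0.54, -0.457]
force: [0.1, 1.0, -1.8]
finger_gap: 0.466
```

Call:
arm_command --series '[[[0,-3,0,0],[0,-4,0,0],[0,0,0,0]]]'

```text
t: 15.85
tcp_pos: [0.4481, -0.1637, 0.023]
tool_rot: [0.54, -0.457, -0.54, -0.457]
force: [-0.8, 0.1, -0.6]
finger_gap: 0.458
```

Call:
arm_command --series '[[[0,-5,0,0],[0,-5,0,0],[0,-5,0,0],[0,0,0,0]]]'

```text
t: 16.25
tcp_pos: [0.4631, -0.1611, 0.023]
tool_rot: [0.54, -0.457, -0.54, -0.457]
force: [0.4, -0.1, -1.6]
finger_gap: 0.463
```

Call:
arm_command --series '[[[0,-5,0,0],[0,-5,0,0],[0,0,0,0]]]'

```text
t: 16.55
tcp_pos: [0.4728, -0.1595, 0.023]
tool_rot: [0.54, -0.457, -0.54, -0.457]
force: [0.3, -0.1, -1.6]
finger_gap: 0.461
```

Call:
arm_command --series '[[[0,-3,0,0],[0,-3,0,0],[0,0,0,0]]]'

```text
t: 16.85
tcp_pos: [0.4783, -0.1585, 0.023]
tool_rot: [0.54, -0.457, -0.54, -0.457]
force: [0.0, -0.8, -1.1]
finger_gap: 0.466
```

Call:
arm_command --series '[[[0,-2,0,0],[0,-2,0,0],[0,0,0,0]]]'

```text
t: 17.15
tcp_pos: [0.4822, -0.1578, 0.023]
tool_rot: [0.54, -0.457, -0.54, -0.457]
force: [0.1, 0.3, -1.8]
finger_gap: 0.461
```

Call:
arm_command --series '[[[0,-2,0,0],[0,-2,0,0],[0,0,0,0]]]'

```text
t: 17.45
tcp_pos: [0.4861, -0.1572, 0.0231]
tool_rot: [0.54, -0.457, -0.54, -0.457]
force: [-1.0, 0.3, 0.0]
finger_gap: 0.462
```

Call:
arm_command --series '[[[0,-2,0,0],[0,0,0,0]]]'

```text
t: 17.65
tcp_pos: [0.4875, -0.1567, 0.023]
tool_rot: [-0.54, 0.457, 0.54, 0.457]
force: [-1.1, -0.1, 0.9]
finger_gap: 0.461
```

Call:
arm_command --series '[[[0,-2,0,0],[0,0,0,0]]]'

```text
t: 17.85
tcp_pos: [0.4887, -0.156, 0.0228]
tool_rot: [-0.539, 0.457, 0.541, 0.456]
force: [-4.5, -0.1, 1.5]
finger_gap: 0.46
```

Call:
arm_command --series '[[[0,-2,0,0],[0,0,0,0]]]'

```text
t: 18.05
tcp_pos: [0.4907, -0.1556, 0.0228]
tool_rot: [-0.539, 0.457, 0.541, 0.456]
force: [-4.9, -0.4, 2.4]
finger_gap: 0.461
```

Call:
arm_command --series '[[[0,-2,0,0],[0,0,0,0]]]'

```text
t: 18.25
tcp_pos: [0.4927, -0.1553, 0.0229]
tool_rot: [-0.539, 0.457, 0.541, 0.457]
force: [-4.2, -1.0, 1.7]
finger_gap: 0.465
```

Call:
arm_command --series '[[[0,-2,0,0],[0,0,0,0]]]'

```text
t: 18.45
tcp_pos: [0.4951, -0.1551, 0.0229]
tool_rot: [-0.539, 0.457, 0.54, 0.457]
force: [-5.1, -0.6, 0.6]
finger_gap: 0.464
```

Call:
arm_command --series '[[[0,-2,0,0],[0,0,0,0]]]'

```text
t: 18.65
tcp_pos: [0.4973, -0.1549, 0.0229]
tool_rot: [-0.539, 0.457, 0.54, 0.457]
force: [-3.9, -0.9, 1.1]
finger_gap: 0.461
```

Call:
arm_command --series '[[[0,-2,0,0],[0,0,0,0]]]'

```text
t: 18.85
tcp_pos: [0.4993, -0.1546, 0.0229]
tool_rot: [-0.54, 0.457, 0.54, 0.457]
force: [-5.1, -0.6, 1.3]
finger_gap: 0.464
```

Call:
arm_command --series '[[[0,-1.5,0,0],[0,0,0,0]]]'

```text
t: 19.05
tcp_pos: [0.5007, -0.1544, 0.0229]
tool_rot: [-0.539, 0.457, 0.54, 0.457]
force: [-4.3, 0.3, 1.4]
finger_gap: 0.462
```

Call:
arm_command --series '[[[0,-1,0,0],[0,0,0,0]]]'

```text
t: 19.25
tcp_pos: [0.5017, -0.1542, 0.023]
tool_rot: [-0.539, 0.457, 0.54, 0.457]
force: [-4.8, -0.3, 0.9]
finger_gap: 0.461
```

Call:
arm_command --series '[[[0,-1,0,0],[0,0,0,0]]]'

```text
t: 19.45
tcp_pos: [0.5028, -0.1541, 0.0228]
tool_rot: [-0.54, 0.457, 0.54, 0.457]
force: [-4.4, 0.2, 0.7]
finger_gap: 0.461
```

Call:
arm_command --series '[[[0,-1,0,0],[0,0,0,0]]]'

```text
t: 19.65
tcp_pos: [0.5037, -0.154, 0.0228]
tool_rot: [-0.539, 0.457, 0.54, 0.457]
force: [-5.3, -0.6, 0.2]
finger_gap: 0.463
```

Call:
arm_command --series '[[[0,-1,0,0],[0,0,0,0]]]'

```text
t: 19.85
tcp_pos: [0.5046, -0.1538, 0.0228]
tool_rot: [-0.539, 0.457, 0.54, 0.457]
force: [-5.4, -1.8, 0.1]
finger_gap: 0.459
```

Call:
arm_command --series '[[[0,-0.8,0,0],[0,0,0,0]]]'

```text
t: 20.05
tcp_pos: [0.5054, -0.1537, 0.0229]
tool_rot: [-0.539, 0.457, 0.54, 0.457]
force: [-5.8, -0.3, -0.0]
finger_gap: 0.463
```

Call:
arm_command --series '[[[0,-0.8,0,0],[0,0,0,0]]]'

```text
t: 20.25
tcp_pos: [0.5057, -0.1535, 0.0228]
tool_rot: [-0.539, 0.457, 0.54, 0.456]
force: [-5.9, -0.9, -0.1]
finger_gap: 0.462
```

Run:
```python
from h import *
s=save('scene','s3.png',crop=(220,150,320,230),scale=7)
print(s['t'],s['tcp_pos'],s['force'],s['ft_torque'],s['finger_gap'])
```

```text
20.25 [ 0.50573229 -0.15354164  0.02280477] [-5.85847898 -0.92741048 -0.05676888] [-0.28577843  1.11556723 -0.08238085] 0.46175858941107106
```

View pics/s3.png

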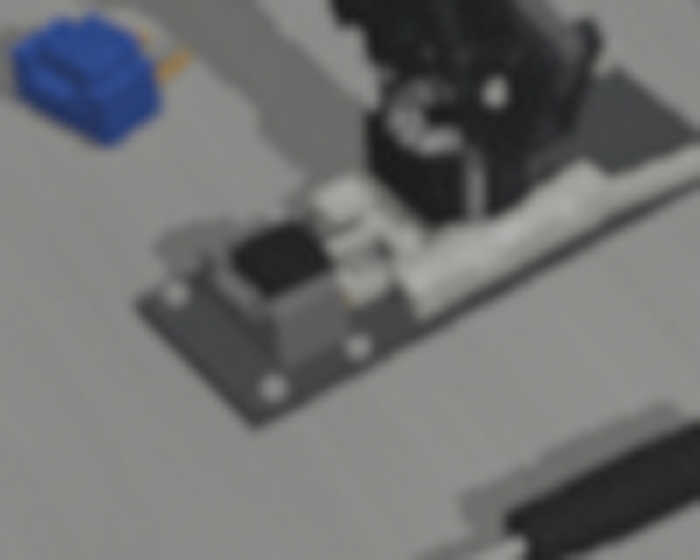

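The crossbar is close to the stop block, with only a sliver of brass showing at (350,298). I'll keep advancing in small steps.

Call:
arm_command --series '[[[0,-0.6,0,0],[0,0,0,0]]]'

```text
t: 20.5
tcp_pos: [0.506, -0.1534, 0.0228]
tool_rot: [-0.539, 0.457, 0.541, 0.456]
force: [-6.4, -1.6, 1.5]
finger_gap: 0.457
```

Call:
arm_command --series '[[[0,-0.6,0,0],[0,0,0,0]]]'

```text
t: 20.7
tcp_pos: [0.5062, -0.1533, 0.0227]
tool_rot: [-0.539, 0.457, 0.541, 0.456]
force: [-7.6, -2.3, 1.5]
finger_gap: 0.465
```

Call:
arm_command --series '[[[0,-0.6,0,0],[0,0,0,0]]]'

```text
t: 20.9
tcp_pos: [0.5065, -0.1532, 0.0227]
tool_rot: [-0.539, 0.457, 0.541, 0.456]
force: [-7.6, -1.8, 1.6]
finger_gap: 0.461
```

Resistance has risen at about 3 N/mm, 19 mm after first ejector contact, which matches the bumper. The click should therefore already have happened. I'll back off to check that the catch holds.

Call:
arm_command --series '[[[0,1.5,0,0],[0,1,0,0],[0,0,0,0]]]'

```text
t: 21.2
tcp_pos: [0.5051, -0.1536, 0.0228]
tool_rot: [-0.539, 0.457, 0.54, 0.457]
force: [-5.6, -0.8, 0.7]
finger_gap: 0.461
```

Call:
arm_command --series '[[[0,1,0,0],[0,0,0,0]]]'

```text
t: 21.4
tcp_pos: [0.5045, -0.1537, 0.0228]
tool_rot: [-0.539, 0.457, 0.54, 0.457]
force: [-6.3, -0.9, -0.1]
finger_gap: 0.463
```

Call:
arm_command --series '[[[0,1,0,0],[0,0,0,0]]]'

```text
t: 21.6
tcp_pos: [0.5036, -0.154, 0.0228]
tool_rot: [-0.54, 0.457, 0.54, 0.457]
force: [-5.6, -0.3, -1.4]
finger_gap: 0.46
```

Call:
arm_command --series '[[[0,0.8,0,0],[0,0,0,0]]]'

```text
t: 21.8
tcp_pos: [0.5029, -0.1541, 0.0229]
tool_rot: [-0.54, 0.457, 0.54, 0.457]
force: [-4.8, 0.3, -1.8]
finger_gap: 0.455
```

Call:
arm_command --series '[[[0,0.8,0,0],[0,0,0,0]]]'

```text
t: 22.0
tcp_pos: [0.5028, -0.1545, 0.0231]
tool_rot: [0.54, -0.457, -0.539, -0.457]
force: [-4.0, 0.1, -2.7]
finger_gap: 0.463
```

Call:
arm_command --series '[[[0,0.8,0,0],[0,0,0,0]]]'

```text
t: 22.2
tcp_pos: [0.5026, -0.1546, 0.0231]
tool_rot: [0.54, -0.457, -0.539, -0.457]
force: [-0.6, 1.8, -2.6]
finger_gap: 0.461
```

The TCP has stopped at 0.5027 and the ejector load has moved off the gripper, so the catch is holding. I'll release.

Call:
arm_command --series '[[[0,0,0,0],[0,0,0,0],[0,0,0,0],[0,0,0,0],[0,0,0,0],[0,0,0,0]]]' --jaw 100

```text
t: 22.8
tcp_pos: [0.5018, -0.1546, 0.0231]
tool_rot: [0.54, -0.457, -0.54, -0.457]
force: [-0.1, 0.4, -0.8]
finger_gap: 1.0
```

Call:
arm_command --series '[[[-10,0,0,0],[-25,0,0,0],[-30,-5,0,0],[-30,-20,0,0],[-25,-25,0,0],[0,-25,0,0],[0,0,0,0],[0,0,0,0],[0,0,0,0]]]'

```text
t: 23.7
tcp_pos: [0.5738, -0.1417, 0.1425]
tool_rot: [-0.539, 0.457, 0.541, 0.456]
force: [-0.4, -0.5, -0.0]
finger_gap: 0.997
```

Run:
```python
from h import *
s=save('wrist','w7.png',scale=1.25)
print(s['t'],s['tcp_pos'],s['force'],s['finger_gap'])
```

```text
23.7 [ 0.57382167 -0.14166274  0.14246028] [-0.37218858 -0.48193337 -0.01505382] 0.9973803278419505
```

View pics/w7.png

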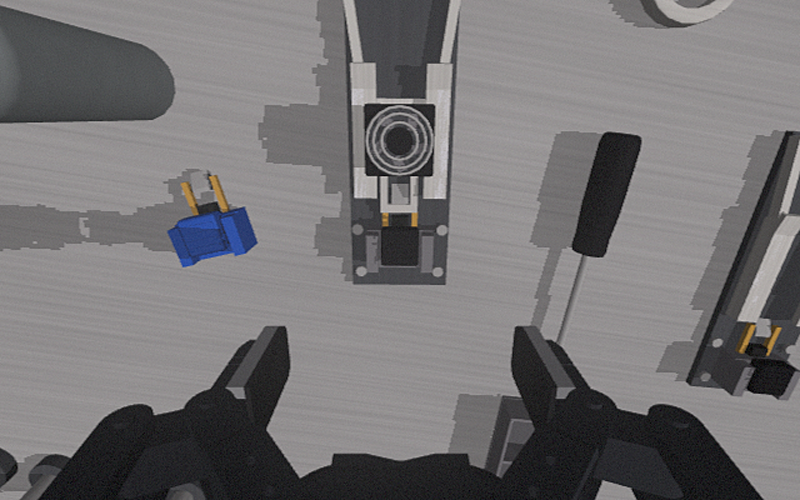

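The fan is at (399,140) and the pad at (400,246), with the same short brass stub as in the latched rail_a view. I'll do one numeric check and then sign off.

Run:
```python
from h import *
from station import ticket
s=status.sense();w=lambda x,y,z:atz('wrist',x/1.25-.1,y/1.25-.1,z,s)
d=(w(400,246,.034)-w(399,140,.054))[:2];D=np.hypot(*d);print('fan-pad',D,np.arctan2(d[1],d[0]))
if abs(D-.071)<.003: print(ticket.sign_off())
```

```text
fan-pad 0.06999820333863886 0.1742628117345872
the job is handed in; nothing more can be done
None
```

The carrier is latched in rail_b and I have handed the job in; the task gives no verdict, so the result below rests on my own checks.

I pressed rail_a's thumb catch, which took about 3 N at the end of each step, and the carrier sprang back about 16 mm. I then drew it out of the mouth, moved it across and slid it into rail_b. I pushed just onto the bumper, about 8 N along the rail, then backed off until the catch took the ejector's load and opened the gripper.

**Last checks:**
- **Latched position:** after release the carrier stayed put. The fan centre was 70.0 mm from the pad, against 71 mm nominal and 70.4 mm measured the same way when it was latched in rail_a.
- **Alignment:** the fan-to-pad line pointed at 0.174 rad, against about 0.166 rad for the rail.
- **Surroundings:** the arm was clear of everything, and the bystanders in view looked undisturbed.
- **Time:** about 24 s of the 54 s allowed.

**Not confirmed or in disagreement:**
- The joint values cannot be read directly, and I never saw a distinct click in the forces. I inferred the latch from how the load fell off when I backed away and from the last picture.
- Heights triangulated from the top and wrist cameras were poor (17–29 mm off), so I used the heights given in the task.
- The scene and top cameras differed from the wrist camera by up to several mm, and I trusted the wrist.

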